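# Pop the reader's hatch

## Task

Of the two bench readers, open the one with the narrow hatch, which has a push-push latch: with the fingertips press its free front edge gently down once, well in but without forcing it, let go so that it pops up, and with the hand clear of it watch for two seconds that it stays open. Leave the wide hatch shut and the other things on the bench where they stand, and do not lift anything.

Things in the scene. Friction and masses are not known exactly. Their poses are not given: they have to be found in the camera images.
- narrow_unit: bench reader, a grey plastic box 170 (x) by 94 (y) by 100 mm tall, fixed to the bench; origin at the centre of its underside, its x axis points from the front (the side near the robot) to the back, z up. In its top sits a white hatch 120 mm long (x) and 50 mm wide (y)
- narrow_press (a point): where one presses the narrow hatch: on its top face between three low ribs, on the middle line, 22 mm from the free front edge, 100 mm from the hinge; moves with the hatch. Shut: 104 mm above the bench (4 mm above the grey frame around it), axes as its unit. It takes about 4 N here to start it down and 4 to 6 N to push it on; the latch frees at about 6 mm, the stop is 11 mm down, so press 7 to 10 mm. Over 45 N would break it
- narrow_hatch (a joint): angle of the narrow hatch about its hinge (along the unit's y axis, 60 mm behind the unit's origin, 101 mm up): 0 = shut and latched, negative = pressed in (stop at -0.115), positive = open, stop at 1.15 rad. A spring opens it: once let go it follows the finger up and swings open in about 1 s, its front edge rising 110 mm and moving back towards the hinge; it then stands against its stop
- narrow_latch (a joint): hidden slider of the narrow hatch's push-push latch, inside the unit: 0 = latched, as at the start; it steps to about 0.017 to 0.021 when the hatch has been pressed in and let go once (hatch free), and to about 0.030 after a second press, which latches the hatch shut again
- wide_unit: bench reader, a grey plastic box 170 (x) by 144 (y) by 100 mm tall, fixed to the bench; origin at the centre of its underside, its x axis points from the front (the side near the robot) to the back, z up. In its top sits a white hatch 120 mm long (x) and 100 mm wide (y). Not to be opened; the two units may stand either way round
- wide_hatch (a joint): angle of the wide hatch about its hinge (along the unit's y axis, 60 mm behind the unit's origin, 101 mm up): 0 = shut and latched, negative = pressed in (stop at -0.115), positive = open, stop at 1.15 rad. Leave it shut
- wide_latch (a joint): hidden slider of the wide hatch's push-push latch, inside the unit: 0 = latched, as at the start; it steps to about 0.017 to 0.021 when the hatch has been pressed in and let go once (hatch free), and to about 0.030 after a second press, which latches the hatch shut again
- carousel_mid (a point): grey sample carousel on a toothed base 75 mm across, 104 mm tall, loose between the units; point on its axis 52 mm above its foot. Leave alone
- vial_mid (a point): small capped vial, 28 mm across, 45 mm tall, loose, on the outer side of the right-hand unit; point on its axis half-way up. Leave alone
- rack_mid (a point): green tube rack with a few capped tubes, 60 by 160 mm, 82 mm tall with the tubes, loose, behind the units; point at its centre, 40 mm up. Leave alone
- bottle_mid (a point): reagent bottle, 56 mm across, 120 mm tall, loose, on the outer side of the left-hand unit; point on its axis half-way up. Leave alone

How it is judged (in metres and radians):
On the way, in this order (a step that is already met when the one before it is completed fails the run):
1. the fingers press the narrow hatch in until its latch lets go (value of joint narrow_hatch below -0.03 rad and value of joint narrow_latch above 0.0055 m and contact force between the fingers and narrow_hatch above 0.5 N), for 0.02 s.
2. let go, the narrow hatch has popped up and stays open by itself for a second (value of joint narrow_hatch above 0.9 rad and contact force between each of the arm, the fingers and narrow_hatch below 0.1 N), for 1 s.
At the end, for the whole second after the job is handed in: the narrow hatch stands open (more than 0.9 rad) and still after a single press, the wide hatch is shut and latched (under 0.05 rad), and carousel, vial, rack and bottle are within 30 mm of where they stood (value of joint narrow_hatch above 0.9 rad and velocity of joint narrow_hatch between -0.05 and 0.05 rad/s and value of joint narrow_latch between 0.012 and 0.025 m and value of joint wide_hatch below 0.05 rad and value of joint wide_latch below 0.004 m and distance of each of carousel_mid, vial_mid, rack_mid, bottle_mid from where it was at the start of the episode below 0.03 m); the robot touches nothing.
It fails at once if the narrow hatch is pressed a second time (value of joint narrow_latch above 0.025 m).
It fails at once if the narrow hatch is pressed with more than 45 N (contact force between any of the arm, the fingers and narrow_hatch above 45 N).
It fails at once if the wide hatch is opened (value of joint wide_hatch above 0.1 rad or value of joint wide_latch above 0.008 m).
It fails at once if a bystander is pushed away, lifted or carried (distance of any of carousel_mid, vial_mid, rack_mid, bottle_mid from where it was at the start of the episode above 0.03 m).
It also fails if it takes over 32 s, if anything falls off the work surface, if the arm or the gripper's body presses on something with over 40 N, if the wrist force passes 120 N, or if a joint passes its speed limit or range.

## Robot

A 6-joint arm with a two-finger parallel gripper is mounted at the origin on the work surface. World frame = base frame: x ahead of the robot, y to its left, z up, the work surface at z = 0. Lengths are in m, angles in degrees, forces in N, time in s.
With the tool pointing down it reaches from about 0.4 to 0.825 m from the base axis. Payload 7 kg.
Tool frame: the origin (TCP) lies at the very end of the fingers, on their centre line; the grasp point (between the pads) lies 19 mm behind it (r.grasp_offset is the z of the grasp point in the tool frame, in m); z points along the fingers, y is the direction in which the jaws open and shut (so a half turn about z gives the same grasp; the last joint's range is limited). The gripper opens to 88 mm and grips with 3 to 60 N. Pads are 19 mm wide; open, the fingers measure 130 mm over their backs; the gripper's body (78 mm by 193 mm) begins 47 mm behind the grasp point.
Start: joints at [-47.607, 20.546, 0.682, 0, -70.136, -16.507], TCP at [0.295, -0.607, 0.227] pointing down, gripper open.
Joint ranges: [-176.03, 176.03], [-82.01, 121.73], [-58.28, 71.71], [-173.87, 95.51], [-174.79, -0.11], [-173.66, 173.66]. Speed limits (degrees/s): [136.94, 136.94, 172.46, 180, 180, 180].

## Interface

Orientations are given as [roll, pitch, yaw] about the fixed x, y, z axes, in that order (R = Rz(yaw) Ry(pitch) Rx(roll)).
In Python, from plant import r, capture, calibration, order gives the robot as it stands.
- The arm moves only by the tool servo_tool, never from a script. Its arguments are lists of equal length, an entry for each row: "grip": the closure, from -1 (fully open) to 1 (shut), so that 0 is half open; "translation": the shift along the tool's x, y, z in m, a list of three; "turn": the turn about the tool's z in rad. A call has 1 to 10 rows; each row is the pose to reach, as a shift and turn from the pose commanded when the call began, along the tool's axes at that moment; what a row does not reach only later rows make up. A row lasts 1/12 s, in which the tool goes at most 41.7 mm and 7.16 degrees, less where a joint would pass 70% of its speed; a pose out of reach is approached as far as the arm can. A call with a gripper value outside its range is refused whole. The fingers move at their own pace and stop on an object; "newtons" is the grip in N (left out, the last holds). Time passes only in rows, so rows that repeat a pose let the fingers close. It gives the time, the measured TCP pose, the force and the opening at its end, in the units of the state.
- r.get_state(): the state, without advancing time (a new reading comes with each control period).
- capture(name): name is "scene" or "top"; returns (picture, depth): 400x640x3 uint8, blue, green, red; 400x640 float32, m along the optical axis (not along the pixel's ray), 0 where there is no reading.
- calibration(name): a dict with "fx", "fy", "cx", "cy" (pixels), "view" (4x4, takes a point from world to camera coordinates). Camera axes: x right, y up, looking along -z (the intrinsics and any distortion apply to the point x, -y, -z); pixel columns grow to the right and rows downward; lengths in m; the calibration is good to about 2 mm. A picture is of the moment at which its call begins. calibration takes no time and is no camera call.
- order.close_job(): hands the job in, once; it reports no verdict.
The state is a dict: "time_s": time; "joints": joint angles; "qd": joint speeds; "joint_torque": joint torques, N m; "tcp_pos": TCP position; "eef_rot": TCP orientation; "contact_force": force on the tool from outside, world axes, zero at the start; "moment": the same for the moment, N m; "gripper_width": finger opening in m.
Only numpy, scipy, OpenCV 4.12 (cv2) and the standard library are available. Lean on these libraries where they do the work, as an engineer would, in place of code of your own. Each camera call takes 0.05 s, during which the arm holds its last target.

## Working session

There is one attempt and no reset: what is moved stays moved. The work goes in short steps, Python scripts to look and compute and a tool call to move; the robot and the scene stay as the last step left them, time stands still between calls to the robot, and variables do not carry over. Pictures are saved under pics/ and viewed, and the job is handed in when it is done.

Besides the shell and the picture viewer there is one more tool, called after "Request:" as name(argument=value, ...), one argument or row to a line, values as JSON. servo_tool: Moves the arm, as the interface text tells. Its arguments: {"type":"object","properties":{"grip":{"type":"array","items":{"type":"number"}},"translation":{"type":"array","items":{"type":"array","items":{"type":"number"}}},"turn":{"type":"array","items":{"type":"number"}},"newtons":{"type":"number"}},"required":["grip","translation","turn"]}

```bash
ls; mkdir -p pics
python3 - <<'E'
from plant import r,capture,calibration
import cv2,numpy as np
for n in("scene","top"):
    im,d=capture(n); cv2.imwrite(f"pics/{n}0.png",im); np.savez(f"{n}0.npz",im=im,d=d)
    print(n,calibration(n), (d==0).mean())
print(r.get_state())
E
```

```text
pics
scene {'fx': 476.8760726110073, 'fy': 476.8760726110073, 'cx': 323.52123167509365, 'cy': 197.33055791625006, 'view': array([[ 0.76397215,  0.64491901, -0.02064055, -0.45947081],
       [-0.39809214,  0.49627287,  0.77151532,  0.1934503 ],
       [ 0.50780824, -0.58119937,  0.63587584, -1.58626869],
       [ 0.        ,  0.        ,  0.        ,  1.        ]])} 0.0039609375
top {'fx': 459.6421136422354, 'fy': 459.6421136422354, 'cx': 327.22274813380704, 'cy': 201.64302566273815, 'view': array([[-0.00415754, -0.99995748, -0.00823116,  0.00465202],
       [ 0.99413834, -0.00502234,  0.10799883, -0.6159117 ],
       [-0.10803557, -0.00773391,  0.99411695, -1.36205628],
       [ 0.        ,  0.        ,  0.        ,  1.        ]])} 0.0039453125
{'time_s': 0.1, 'joints': array([-4.76064186e+01,  2.05866712e+01,  6.40323314e-01, -1.82745617e-02,
       -7.01358433e+01, -1.65061727e+01]), 'qd': array([-0.02438115, -0.04017962,  0.08100034,  0.04775918,  0.03536739,
        0.05412167]), 'joint_torque': array([-4.90133272e-03, -5.84163022e+01,  2.93750149e+01,  7.01568961e+00,
        1.01316691e-02, -5.97570829e-05]), 'tcp_pos': array([ 0.29449423, -0.60689371,  0.22573201]), 'eef_rot': array([ 1.79916314e+02, -6.88191906e-03, -1.54118808e+02]), 'contact_force': array([-0.5834661 ,  0.63621987,  0.1290946 ]), 'moment': array([ 0.01261891, -0.05401555, -0.00639827]), 'gripper_width': 0.08776511932306631}
```

View pics/top0.png

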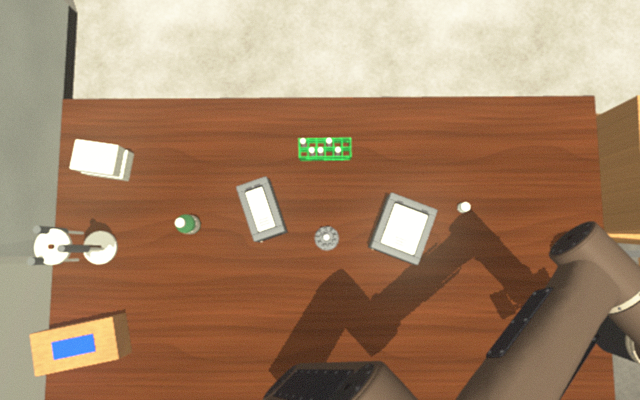

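View pics/scene0.png

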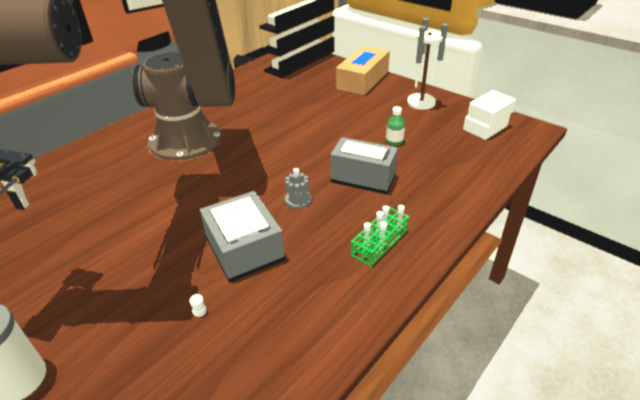

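The top view shows the narrow unit at about (262,210), yawed slightly, and the wide one at (404,229). The carousel is at (326,238), the bottle at (187,224), the vial at (464,207) and the rack at (325,149). Next I'll measure the hatches.

```bash
cat > h.py <<'E'
import numpy as np,cv2
from plant import r,capture,calibration
def ray(n,px,z):
    c=calibration(n);V=c['view'];R=V[:3,:3];t=V[:3,3];o=-R.T@t
    px=np.atleast_2d(px).astype(float)
    d=np.c_[(px[:,0]-c['cx'])/c['fx'],-(px[:,1]-c['cy'])/c['fy'],-np.ones(len(px))]@R
    return o+d*((z-o[2])/d[:,2])[:,None]
def pt(n,px,dep):
    c=calibration(n);V=c['view'];R=V[:3,:3];t=V[:3,3]
    p=np.array([(px[0]-c['cx'])/c['fx'],-(px[1]-c['cy'])/c['fy'],-1])*dep
    return R.T@(p-t)
E
python3 - <<'E'
from h import *
for n,boxes in (("top",((225,165,300,255),(360,180,450,275))),("scene",((325,130,405,190),(195,185,285,275)))):
    f=np.load(n+"0.npz");im,d=f['im'],f['d']
    for (a,b,c,e) in boxes:
        m=np.zeros(im.shape[:2],np.uint8);m[b:e,a:c]=(im[b:e,a:c].min(2)>190)*255
        cs,_=cv2.findContours(m,0,cv2.CHAIN_APPROX_NONE);k=max(cs,key=cv2.contourArea)
        P=ray(n,k[:,0],0.104)
        R=cv2.minAreaRect((P[:,:2]*1000).astype(np.float32))
        mk=cv2.drawContours(np.zeros_like(m),[k],-1,255,-1)
        mk=cv2.erode(mk,np.ones((5,5)))
        ys,xs=np.nonzero(mk);z=np.median([pt(n,(x,y),d[y,x])[2] for x,y in zip(xs,ys)])
        print(n,R,cv2.boxPoints(R).round().tolist(),"z",z)
    a,b,c,e=boxes[0]
    cv2.imwrite(f"pics/{n}_z.png",cv2.resize(im[b:e,a:c],None,fx=6,fy=6,interpolation=cv2.INTER_CUBIC))
E
```

```text
top ((588.1552734375, 196.05030822753906), (122.35454559326172, 52.49287414550781), 19.077848434448242) [[522.0, 201.0], [539.0, 151.0], [655.0, 191.0], [637.0, 241.0]] z 0.10488328076657658
top ((529.3555297851562, -217.810791015625), (102.09651184082031, 122.31246948242188), 68.76654052734375) [[454.0, -243.0], [568.0, -288.0], [605.0, -192.0], [491.0, -148.0]] z 0.10425331804028909
scene ((587.4407958984375, 191.67628479003906), (123.40585327148438, 60.74777603149414), 18.274761199951172) [[519.0, 201.0], [538.0, 143.0], [656.0, 182.0], [637.0, 240.0]] z 0.1029490738608815Traceback (most recent call last):
  File "<stdin>", line 11, in <module>
  File "h.py", line 9, in pt
    c=calibration(n);V=c['view'];R=V[:3,:3];t=V[:3,3]
ValueError: time passes only in moves, steps and waits
```

View pics/top_z.png

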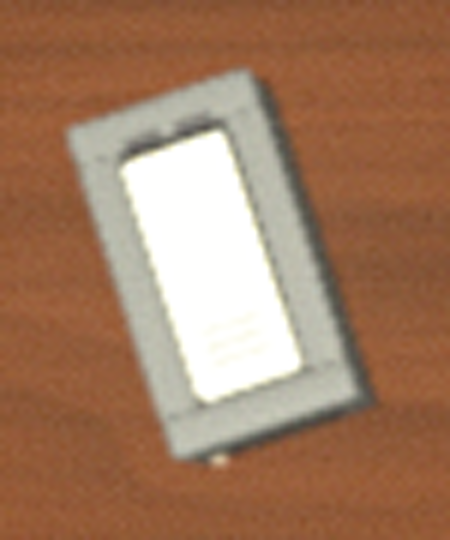

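Request:
servo_tool(
  grip=[1,1,1,1,1,1,1,1,1,1],
  translation=[
    [-0.027,0.028,0],
    [-0.054,0.056,0],
    [-0.081,0.084,0],
    [-0.108,0.112,0],
    [-0.135,0.14,0],
    [-0.162,0.168,0],
    [-0.189,0.196,0],
    [-0.216,0.224,0],
    [-0.243,0.252,0],
    [-0.27,0.28,0],
  ],
  turn=[0.012,0.024,0.036,0.048,0.06,0.072,0.084,0.096,0.108,0.119],
  newtons=20,
)

```text
time_s: 0.93
tcp_pos: [0.4153, -0.2356, 0.2265]
eef_rot: [180.0, 0.0, -161.0]
contact_force: [1.0, 0.0, -0.7]
gripper_width: 0.0262
```

```bash
cat >> h.py <<'E'
def go(T):
    s=r.get_state();p=np.array(s['tcp_pos']);y=np.radians(s['eef_rot'][2]);d=np.array(T)-p
    ex=np.array([np.cos(y),np.sin(y)]);ey=np.array([np.sin(y),-np.cos(y)])
    print(s['time_s'],p.round(4),np.round(s['eef_rot'],2),s['contact_force'].round(2),s['gripper_width'],'| shift',(d[:2]@ex).round(4),(d[:2]@ey).round(4),(-d[2]).round(4),'turn',np.radians(s['eef_rot'][2]+160.92))
E
python3 -c "
from h import *
go([.5523,.1836,.16])"
```

```text
0.9333 [ 0.4153 -0.2356  0.2265] [ 179.99    0.   -160.98] [ 0.99  0.02 -0.7 ] 0.02622798330869842 | shift -0.2662 0.3517 0.0665 turn -0.0010169293927684486
```

Request:
servo_tool(
  grip=[1,1,1,1,1,1,1,1,1,1],
  translation=[
    [-0.024,0.032,0],
    [-0.048,0.064,0],
    [-0.072,0.096,0],
    [-0.096,0.128,0],
    [-0.12,0.16,0],
    [-0.144,0.192,0.005],
    [-0.168,0.224,0.01],
    [-0.192,0.256,0.02],
    [-0.216,0.288,0.03],
    [-0.24,0.315,0.04],
  ],
  turn=[0,0,0,0,0,0,0,0,0,0],
)

```text
time_s: 1.77
tcp_pos: [0.5392, 0.1411, 0.1861]
eef_rot: [180.0, 0.0, -160.9]
contact_force: [0.9, -1.3, -0.2]
gripper_width: 0.0003
```

Request:
servo_tool(
  grip=[1,1],
  translation=[
    [0,0,0],
    [0,0,0],
  ],
  turn=[0,0],
)

```text
time_s: 1.93
tcp_pos: [0.539, 0.1401, 0.1849]
eef_rot: [-180.0, -0.2, -160.8]
contact_force: [0.2, -0.6, 0.6]
gripper_width: 0.0002
```

```bash
python3 -c "
from h import *
go([.5523,.1836,.13])"
```

```text
1.9333 [0.539  0.1401 0.1849] [-1.7996e+02 -1.7000e-01 -1.6079e+02] [ 0.24 -0.62  0.59] 0.00023388880915918773 | shift -0.0269 0.0367 0.0549 turn 0.0022195671273298875
```

Request:
servo_tool(
  grip=[1,1,1,1,1],
  translation=[
    [-0.013,0.018,0.02],
    [-0.027,0.037,0.04],
    [-0.027,0.037,0.055],
    [-0.027,0.037,0.055],
    [-0.027,0.037,0.055],
  ],
  turn=[0,0,0,0,0],
)

```text
time_s: 2.35
tcp_pos: [0.552, 0.1812, 0.1313]
eef_rot: [-180.0, -0.1, -161.0]
contact_force: [-0.4, 0.1, 1.0]
gripper_width: 0.0007
```

Run:
```python
from h import *
go([.5523,.1836,.11])
im,d=capture("scene"); cv2.imwrite("pics/s1.png",cv2.resize(im[80:230,280:460],None,fx=4,fy=4,interpolation=cv2.INTER_CUBIC))
im,d=capture("top"); cv2.imwrite("pics/t1.png",cv2.resize(im[140:280,180:360],None,fx=4,fy=4,interpolation=cv2.INTER_CUBIC))
```

```text
2.35 [0.552  0.1812 0.1313] [-1.7996e+02 -1.1000e-01 -1.6096e+02] [-0.42  0.12  1.02] 0.0006661426169515484 | shift -0.001 0.0021 0.0213 turn -0.0006423740649329358
```

View pics/s1.png

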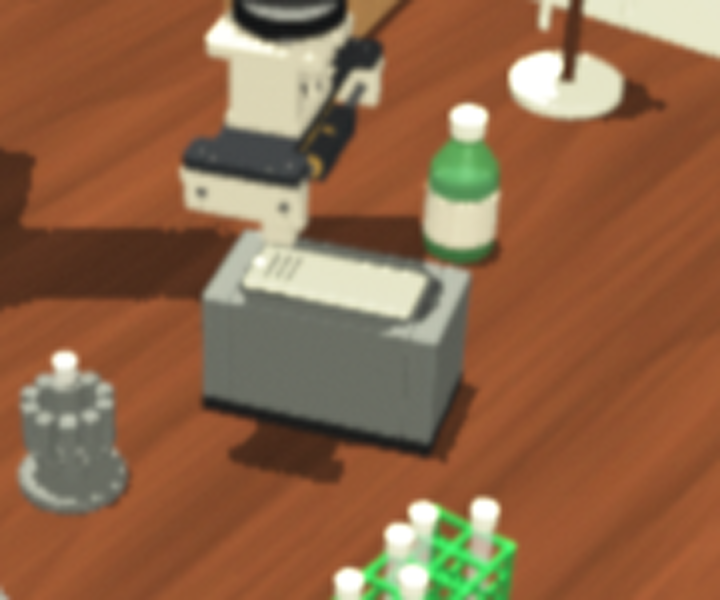

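View pics/t1.png

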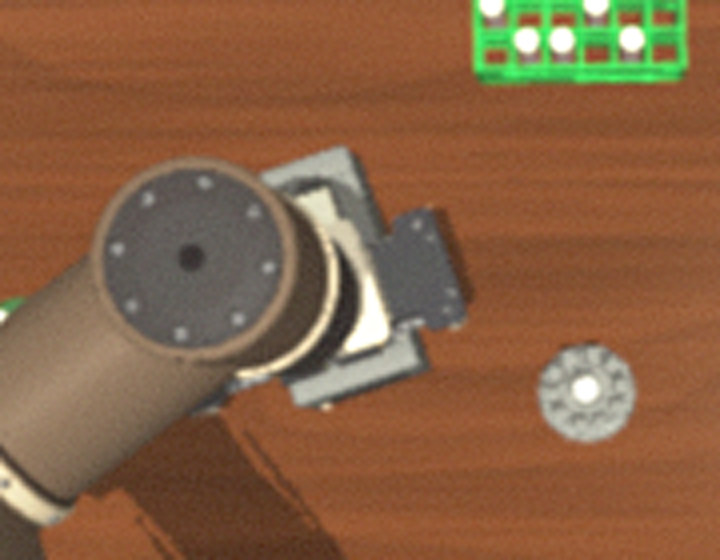

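The scene view shows the closed fingertips at (285,235) of the crop, straight over the ribs. I'll go down to just above the hatch and centre up.

Request:
servo_tool(
  grip=[1,1,1,1,1],
  translation=[
    [-0.001,0.001,0.01],
    [-0.001,0.002,0.017],
    [-0.001,0.002,0.021],
    [-0.001,0.002,0.021],
    [-0.001,0.002,0.021],
  ],
  turn=[0,0,0,0,0],
)

```text
time_s: 2.87
tcp_pos: [0.5528, 0.1844, 0.1103]
eef_rot: [-180.0, -0.0, -160.9]
contact_force: [0.3, 0.2, 0.8]
gripper_width: 0.0003
```

Run:
```python
from h import *
go([.5523,.1836,.0962])
im,d=capture("scene"); cv2.imwrite("pics/s2.png",cv2.resize(im[100:200,310:420],None,fx=6,fy=6,interpolation=cv2.INTER_CUBIC))
```

```text
2.8667 [0.5528 0.1844 0.1103] [-1.7998e+02 -4.0000e-02 -1.6093e+02] [0.33 0.2  0.75] 0.00033911049285824385 | shift 0.0007 -0.0006 0.0141 turn -0.0002138612982122436
```

View pics/s2.png

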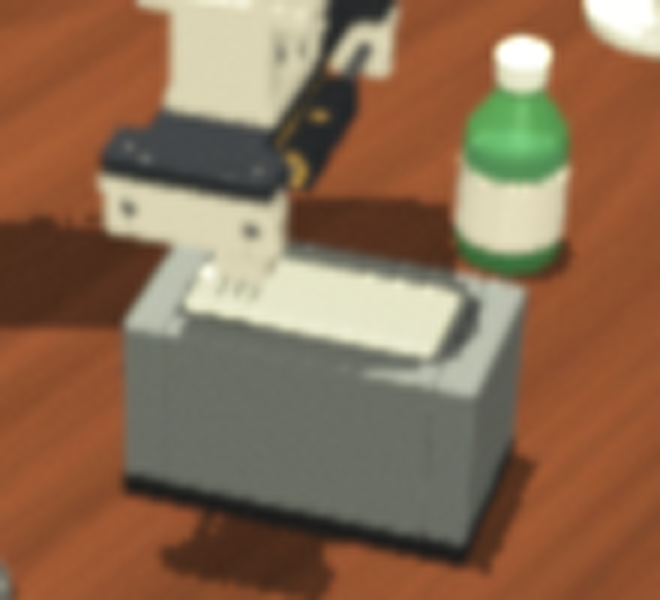

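The fingertip sits at about (240,280) of the crop, at the ribs and within the hatch. I'll press slowly in steps.

Request:
servo_tool(
  grip=[1,1,1,1,1,1,1],
  translation=[
    [0,0,0.003],
    [0,0,0.006],
    [0,0,0.008],
    [0,0,0.009],
    [0,0,0.01],
    [0,0,0.01],
    [0,0,0.01],
  ],
  turn=[0,0,0,0,0,0,0],
)

```text
time_s: 3.5
tcp_pos: [0.5532, 0.1848, 0.1009]
eef_rot: [180.0, 0.0, -160.9]
contact_force: [-1.8, 0.2, 4.1]
gripper_width: 0.0004
```

Run:
```python
from h import *
go([.5523,.1836,.0962])
```

```text
3.5 [0.5532 0.1848 0.1009] [ 1.8000e+02  4.0000e-02 -1.6092e+02] [-1.82  0.2   4.09] 0.0004243095992939792 | shift 0.0013 -0.0008 0.0047 turn 2.3282901642280997e-05
```

Request:
servo_tool(
  grip=[1,1,1,1,1,1],
  translation=[
    [0,0,0.001],
    [0,0,0.002],
    [0,0,0.003],
    [0,0,0.004],
    [0,0,0.005],
    [0,0,0.005],
  ],
  turn=[0,0,0,0,0,0],
)

```text
time_s: 4.0
tcp_pos: [0.5533, 0.1849, 0.0956]
eef_rot: [180.0, 0.0, -160.9]
contact_force: [-0.1, 0.2, 4.4]
gripper_width: 0.0006
```

Run:
```python
from h import *
go([.5523,.1836,.0955])
im,d=capture("scene"); cv2.imwrite("pics/s3.png",cv2.resize(im[100:200,310:420],None,fx=6,fy=6,interpolation=cv2.INTER_CUBIC))
go([.5523,.1836,.0955])
```

```text
4.0 [0.5533 0.1849 0.0956] [ 1.7999e+02  5.0000e-02 -1.6092e+02] [-0.14  0.23  4.41] 0.0006158424733773875 | shift 0.0014 -0.0008 0.0001 turn -8.017566692108293e-05
4.05 [0.5533 0.1848 0.0957] [ 1.8000e+02  4.0000e-02 -1.6092e+02] [-0.    0.31  3.99] 0.00025859967601806106 | shift 0.0014 -0.0008 0.0002 turn -5.495549541756556e-05
```

View pics/s3.png

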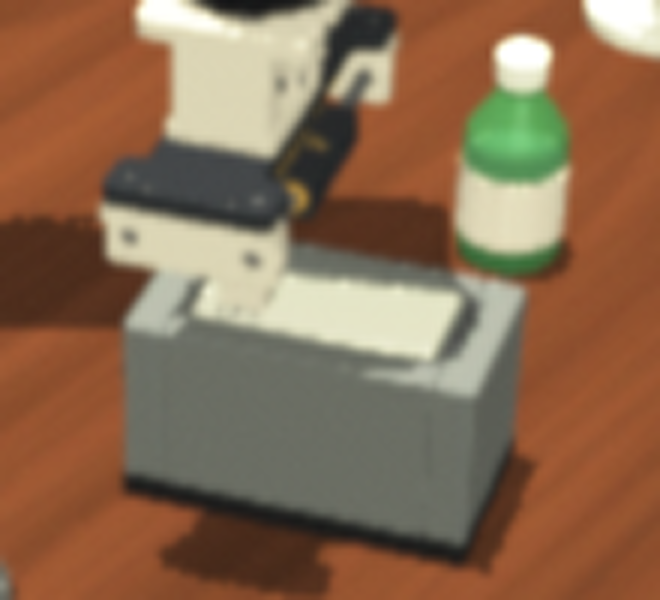

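Request:
servo_tool(
  grip=[1,1,1,1,1,1,1,1,1,1],
  translation=[
    [0,0,-0.012],
    [0.02,0,-0.035],
    [0.05,0,-0.055],
    [0.08,0,-0.07],
    [0.11,0,-0.085],
    [0.13,0,-0.1],
    [0.13,0,-0.11],
    [0.13,0,-0.11],
    [0.13,0,-0.11],
    [0.13,0,-0.11],
  ],
  turn=[0,0,0,0,0,0,0,0,0,0],
)

```text
time_s: 4.88
tcp_pos: [0.4301, 0.1422, 0.2046]
eef_rot: [-180.0, -0.1, -161.0]
contact_force: [0.5, -0.7, 0.3]
gripper_width: 0.0002
```

Run:
```python
from h import *
go([.43,.14,.2])
im,d=capture("scene"); cv2.imwrite("pics/s4.png",cv2.resize(im[60:210,280:460],None,fx=4,fy=4,interpolation=cv2.INTER_CUBIC))
```

```text
4.8833 [0.4301 0.1422 0.2046] [-1.7999e+02 -8.0000e-02 -1.6095e+02] [ 0.47 -0.66  0.32] 0.00017029839036389538 | shift 0.0008 -0.002 0.0046 turn -0.000567888210023794
```

View pics/s4.png

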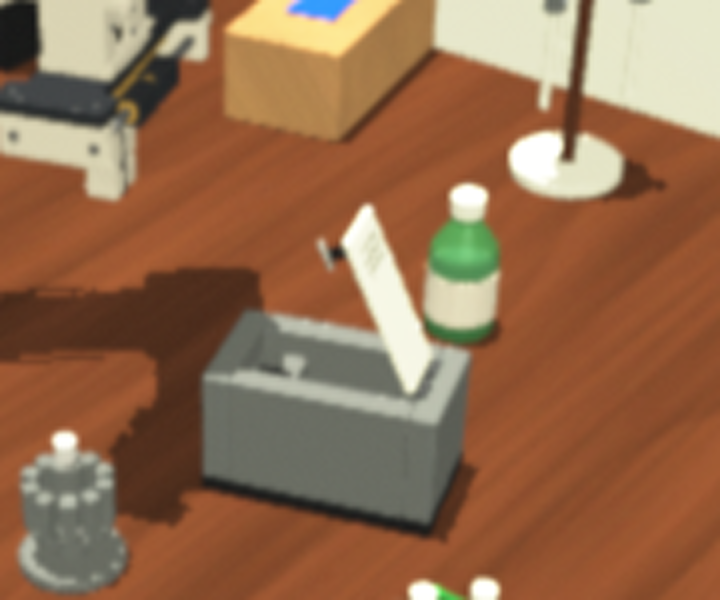

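The narrow hatch has popped open, with its edge at (365,210) of the crop, and the hand is well clear of it. Now I'll watch it for more than two seconds.

Request:
servo_tool(
  grip=[1,1,1,1,1,1,1,1,1,1],
  translation=[
    [0,0,0],
    [0,0,0],
    [0,0,0],
    [0,0,0],
    [0,0,0],
    [0,0,0],
    [0,0,0],
    [0,0,0],
    [0,0,0],
    [0,0,0],
  ],
  turn=[0,0,0,0,0,0,0,0,0,0],
)

```text
time_s: 5.77
tcp_pos: [0.4301, 0.1422, 0.2056]
eef_rot: [180.0, 0.0, -160.9]
contact_force: [0.7, -0.9, 1.0]
gripper_width: 0.0003
```

Request:
servo_tool(
  grip=[1,1,1,1,1,1,1,1,1,1],
  translation=[
    [0,0,0],
    [0,0,0],
    [0,0,0],
    [0,0,0],
    [0,0,0],
    [0,0,0],
    [0,0,0],
    [0,0,0],
    [0,0,0],
    [0,0,0],
  ],
  turn=[0,0,0,0,0,0,0,0,0,0],
)

```text
time_s: 6.6
tcp_pos: [0.4301, 0.1422, 0.2056]
eef_rot: [180.0, 0.0, -160.9]
contact_force: [-0.1, 0.1, -0.5]
gripper_width: 0.0004
```

Request:
servo_tool(
  grip=[1,1,1,1,1,1,1,1,1,1],
  translation=[
    [0,0,0],
    [0,0,0],
    [0,0,0],
    [0,0,0],
    [0,0,0],
    [0,0,0],
    [0,0,0],
    [0,0,0],
    [0,0,0],
    [0,0,0],
  ],
  turn=[0,0,0,0,0,0,0,0,0,0],
)

```text
time_s: 7.43
tcp_pos: [0.4301, 0.1422, 0.2056]
eef_rot: [180.0, 0.0, -160.9]
contact_force: [0.0, -0.2, -0.6]
gripper_width: 0.0003
```

Run:
```python
from h import *
go([.43,.14,.2])
im,d=capture("scene"); cv2.imwrite("pics/s5.png",im)
f=np.load("scene0.npz")['im']
# shift of bystanders vs start: template match
for n,(a,b,c,e) in dict(carousel=(280,165,315,210),vial=(185,290,212,322),rack=(345,200,415,268),wide=(195,185,290,280),bottle=(384,104,408,130)).items():
    m=cv2.matchTemplate(im,f[b:e,a:c],cv2.TM_CCOEFF_NORMED);_,v,_,l=cv2.minMaxLoc(m);print(n,round(v,3),l[0]-a,l[1]-b)
# open edge: highest white point of the narrow hatch
d5=d
P=[]
for y in range(105,165):
  for x in range(355,395):
    if im[y,x].min()>150 and d[y,x]>0: P.append((y,x))
y,x=min(P); print(y,x)
```

```text
7.4333 [0.4301 0.1422 0.2056] [ 180.      0.   -160.93] [ 0.04 -0.23 -0.56] 0.00028665000169808167 | shift 0.0009 -0.0021 0.0056 turn -0.0002085659946063753
carousel 0.938 0 0
vial 0.969 0 0
rack 1.0 0 0
wide 0.972 0 0
bottle 1.0 0 0
107 393
```

View pics/s5.png

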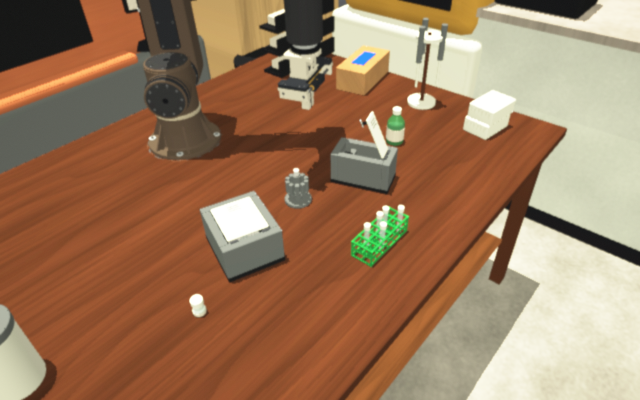

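After 2.5 s the narrow hatch still stands open, with its edge at (372,113) as before. The wide hatch is shut and every bystander shows 0 px shift. I'll check the open angle against the prediction, then hand in.

Run:
```python
from h import *
from plant import order
c=calibration("scene");V=c['view'];y=np.radians(19.08);u=np.array([np.cos(y),np.sin(y),0])
ctr=np.array([.5882,.1961,0]);
for a in (.8,.9,1.0,1.15):
    p=ctr+u*.061+[0,0,.103]+.122*(-u*np.cos(a)+np.array([0,0,np.sin(a)]))
    q=V[:3,:3]@p+V[:3,3];print(a,p.round(3),c['cx']+c['fx']*q[0]/-q[2],c['cy']+c['fy']*q[1]/q[2])
im=cv2.imread("pics/s5.png")
k=cv2.resize(im[100:165,350:400],None,fx=9,fy=9,interpolation=cv2.INTER_CUBIC);cv2.imwrite("pics/s5z.png",k)
```

```text
0.8 [0.566 0.188 0.191] 356.87758066728 120.00931229571012
0.9 [0.574 0.191 0.199] 360.20335354284794 117.95607447674621
1.0 [0.584 0.194 0.206] 363.82992333724917 116.23947015841725
1.15 [0.599 0.2   0.214] 369.75610922041983 114.3492203462491
```

View pics/s5z.png

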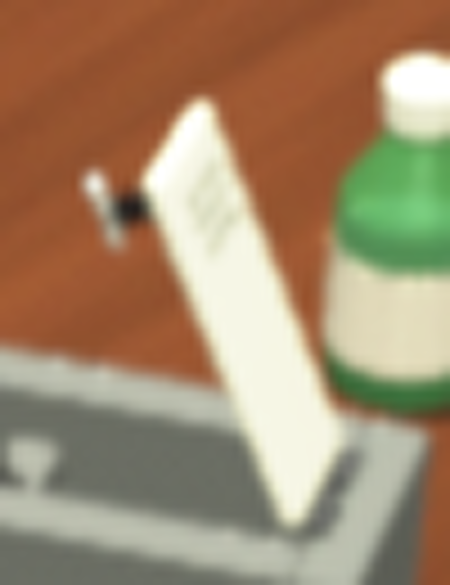

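The free edge runs from (145,180) to (205,97) in the crop, so its middle is at about (369.5,115.3) in the full picture. The prediction for 1.15 rad is (369.8,114.3), so the hatch is fully open against its stop.

```bash
python3 -c "
from plant import order
print(order.close_job())"
```

```text
the job is handed in; nothing more can be done
None
```

The narrow hatch (on the left-hand unit) is open after a single press, and the job is handed in at about 7.5 s; no verdict is reported.

- **Press:** I pressed with closed fingertips at the three ribs. They went about 8 mm in, and the force read 4 to 4.5 N at the pauses, well under the 45 N limit. I then drew the hand up and back towards the robot.
- **Hatch:** It popped up and stayed open over 2.5 s of watching with the hand clear. The middle of its free edge lies within about 1 px of where it should be at the 1.15 rad stop.
- **Rest of the bench:** The wide hatch is shut. The carousel, vial, rack, wide unit and bottle (checked by its cap and upper part) showed no pixel shift from the first picture.
- **Robot:** The force reading at the end was within noise (under 1 N).

Two things did not go cleanly. The first measuring script stopped with an error before it had measured the wide hatch in the scene view. In that view the narrow hatch came out 61 mm wide and about 4 mm off in y, probably because the mask took in some of its surroundings. I used the top-view fit, which matched the given size to within 2.5 mm. The hidden latch slider could not be seen directly.

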